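Spring check of a tilting carving rest

ROBOT

A 6-joint arm with a two-finger parallel gripper is mounted at the origin on the work surface. World frame = base frame: x ahead of the robot, y to its left, z up, the work surface at z = 0. Lengths are in m, angles in rad, forces in N, time in s.
With the tool pointing down it reaches from about 0.3 to 0.875 m from the base axis. Payload 6.4 kg.
Tool frame: the origin (TCP) lies midway between the tips of the shut fingers; the grasp point (between the pads) lies 19 mm behind it; z points along the fingers, y is the line along which they close (so a half turn about z gives the same grasp; the last joint's range is limited). The gripper opens to 85 mm and grips with 20 to 120 N. Pads are 22 mm wide; open, the fingers measure 114 mm over their backs; the gripper's body (76 mm by 85 mm) begins 54 mm behind the grasp point. The pads swing forward as they close: fully open they stand 13 mm farther back than shut.
Start: joints at [0.911, 0.181, 1.607, -0, 1.354, -0.206], TCP at [0.252, 0.517, 0.231] pointing down, gripper open.
Joint ranges: [-2.99, 2.99], [-0.89, 2.07], [0.3, 2.58], [-1.14, 4.28], [0, 2.63], [-3.12, 3.12]. Speed limits (rad/s): [2.57, 2.57, 3.01, 3.14, 3.14, 3.14].

INTERFACE

Orientations are given as a unit quaternion [w, x, y, z].
In Python, from bench import ctrl gives the robot as it stands. The module is installed in compiled form; this text tells all that it offers.
- The arm moves only by the tool move_arm, never from a script. Its argument "plan" is one flat list of numbers, 6 for each row, row after row: the shift along the world's x, y, z in units of 50 mm (1.0 is 50 mm), then the turn, a rotation vector about the world's x, y, z in rad. A call has 1 to 10 rows; each row is the pose to reach, as a shift and turn from the pose commanded when the call began; what a row does not reach only later rows make up. A row lasts 1/8 s, in which the tool goes at most 62.5 mm and 10.7 degrees, less where a joint would pass 70% of its speed; a pose out of reach is approached as far as the arm can. A call with a gripper value outside its range is refused whole. "grip" is the finger opening in mm, from 0 to 85.4, set as the call begins (left out, the last holds). The fingers move at their own pace and stop on an object; the grip force is fixed at half the most. Time passes only in rows, so rows that repeat a pose let the fingers close. It gives the time, the measured TCP pose, the force, the opening and the grip force at its end, in the units of the state.
- ctrl.get_obs(): the state, without advancing time (a new reading comes with each control period).
- ctrl.camera(name): name is "side" or "top" or "wrist"; returns a dict with "pixels" (384x512x3 uint8, red, green, blue), "fx", "fy", "cx", "cy" (pixels), "origin" and "attitude" of the camera in the world. Camera axes: x right, y down, z forward; pixel columns grow to the right and rows downward; lengths in m; the calibration is good to about 2 mm. A picture is of the moment at which its call begins. There is no depth.
- ctrl.hand_in(): hands the job in; it is judged then, once.
The state is a dict: "time_s": time; "q": joint angles; "dq": joint speeds; "joint_efforts": joint torques, N m; "eef_pos": TCP position; "eef_rot": TCP orientation; "wrist_force": force on the tool from outside, world axes, zero at the start; "torque": the same for the moment, N m; "opening": opening from 0.0 (shut) to 1.0 (fully open); "grasp_force": force on a finger pad.
Only numpy, scipy, OpenCV 4.12 (cv2) and the standard library are available. Lean on these libraries where they do the work, as an engineer would, in place of code of your own. Each camera call takes 0.05 s, during which the arm holds its last target. There are 200 camera calls.

TASK

Check the springs of the tilting carving rest before work. With closed fingertips press down the steel button on its far right corner (as the robot sees it) until that corner's pointer is level with the brass rider on its scale, hold it there for a second without driving it well past the rider, and let it spring right back; then do the same with the button on the near left corner. Only press: one button at a time, grip and lift nothing, keep off the carved bird's head on the plate, and leave the riders as they are set and the tools where they lie.

Things in the scene. Friction and masses are not known exactly. Their poses are not given: they have to be found in the camera images.
- rest: carving rest: plywood board 240 x 460 x 12 mm fixed to the bench. Origin: centre of its underside; x points away from the robot (within 0.35 rad), y left, z up. Its wooden tilt plate, 210 x 210 mm, is centred over the origin, top 100 mm above the bench, on a ball post at its near right corner. Buttons at (80, -80) and (-80, 80) mm; white scale strips at (70, -190) and (-90, 190) mm.
- far_pad: steel mushroom button, 32 mm across, on the far right corner of the tilt plate. Origin: centre of its top, 125 mm above the bench at rest. It is 160 mm from its hinge line: it sinks 160 mm x joint angle, shifting sideways by under 6 mm. It starts to give at about 3 N and needs about 9 N at the deepest mark; it springs back by itself.
- near_pad: steel mushroom button, 32 mm across, on the near left corner of the tilt plate. Origin: centre of its top, 125 mm above the bench at rest. It is 160 mm from its hinge line: it sinks 160 mm x joint angle, shifting sideways by under 6 mm. It starts to give at about 3 N and needs about 9 N at the deepest mark; it springs back by itself.
- gimbal (a joint): tilt of the plate that the far right button causes, rad: 0 at rest (stop), grows as that button goes down, up to 0.32. The springs push it back to 0.
- plate (a joint): tilt of the plate that the near left button causes, rad: 0 at rest (stop), grows as that button goes down, up to 0.32. The springs push it back to 0.
- far_pointer (a point): tip of the far right corner's pointer, a thin dark steel bar 6 mm wide that sticks out to the right of the plate in front of its scale strip; 82 mm above the bench at rest. It sinks 160 mm x joint gimbal, as much as the button.
- near_pointer (a point): tip of the near left corner's pointer, a thin dark steel bar 6 mm wide that sticks out to the left of the plate in front of its scale strip; 82 mm above the bench at rest. It sinks 265 mm x joint plate, which is 1.66 times as much as the button.
- far_mark (a point): mark for the far right pointer: tip of the 3 mm thick brass blade of the rider, a brass block 16 x 18 x 14 mm on the outer half of a white strip (34 mm wide, top 106 mm above the bench, facing rest +x, lines every 10 mm). z up. Set 16 to 36 mm below the resting pointer, kept by friction.
- near_mark (a point): mark for the near left pointer: tip of the 3 mm thick brass blade of the rider, a brass block 16 x 18 x 14 mm on the outer half of a white strip (34 mm wide, top 106 mm above the bench, facing rest +x, lines every 10 mm). z up. Set 26 to 53 mm below the resting pointer, kept by friction.
- knife: carving knife with a dark wooden handle, about 160 mm long, 18 mm high, lying on the bench on the robot's side of the rest. Origin: underside, near the handle's front. Leave alone.
- long_knife: carving knife, about 195 mm long, 18 mm high, lying left of the rest. Leave alone.
- gouge: gouge with a round wooden handle 26 mm thick, 216 mm long, lying right of the rest. Leave alone.
- tin: steel tin 40 mm across and 50 mm high, standing on the rest's board at its near right. Leave alone.
- sanding_block: cork block 50 x 40 x 24 mm, lying on the rest's board at its far left. Leave alone.
- mallet: wooden mallet with a 100 mm long, 70 mm thick head, lying beyond the rest. Leave alone.
- head: carved bird's head of pale wood, 66 mm high, screwed to the middle of the tilt plate, foot 58 mm across, bill 50 mm out from its axis towards the plate's far left corner. Origin: centre of its underside. Work in progress: keep off it.

How it is judged:
By the outcome, as a careful person would: the job done as asked, in the order asked, and still so for the second after the job is handed in, with the robot touching nothing.
It also fails if it takes over 48 s, if anything falls off the work surface, if the arm or the gripper's body presses on something with over 40 N, if the wrist force passes 120 N, or if a joint passes its speed limit or range.

## Working session

There is one attempt and no reset: what is moved stays moved. The work goes in short steps, Python scripts to look and compute and a tool call to move; the robot and the scene stay as the last step left them, time stands still between calls to the robot, and variables do not carry over. Pictures are saved under pics/ and viewed, at most 10 in all, crops included, and the job is handed in when it is done.

Besides the shell and the picture viewer there is one more tool, called after "Request:" in YAML: its name, and indented under it one key for each argument. move_arm: Moves the arm, as the interface text tells. Its arguments: {"type":"object","properties":{"plan":{"type":"array"},"grip":{"type":"number"}},"required":["plan"]}

```bash
mkdir -p pics; cat > h.py <<'E'
import numpy as np, cv2
from bench import ctrl
from scipy.spatial.transform import Rotation as R
def snap(n,f=None):
    c=ctrl.camera(n)
    if f: cv2.imwrite(f'pics/{f}.png',c['pixels'][:,:,::-1])
    return c
def att(c):
    a=np.array(c['attitude'],float)
    return a if a.shape==(3,3) else R.from_quat(a[[1,2,3,0]]).as_matrix()
def ray(c,u,v):
    d=att(c)@np.array([(u-c['cx'])/c['fx'],(v-c['cy'])/c['fy'],1.]); return np.array(c['origin']),d
def onz(c,u,v,z):
    o,d=ray(c,u,v); return o+d*(z-o[2])/d[2]
def proj(c,p):
    q=att(c).T@(np.array(p)-np.array(c['origin'])); return np.array([c['fx']*q[0]/q[2]+c['cx'],c['fy']*q[1]/q[2]+c['cy']])
E
python3 - <<'E'
from h import *
a=[]
for n in ('side','top'):
    c=snap(n,n+'0'); print(n,c['fx'],c['cx'],c['cy'],c['origin'],c['attitude'])
print(ctrl.get_obs())
E
```

```text
side 426.5267896297906 265.85466788496825 185.96093850012772 [0.55191242 0.89143359 0.86729317] [ 0.0059326  -0.03352996  0.91675655 -0.39799242]
top 458.3814638870125 255.34620405088282 190.04679645770048 [0.45520765 0.07728431 1.25020902] [ 0.04253763 -0.70148947  0.71050554 -0.03584632]
{'time_s': 0.1, 'q': array([ 9.10709835e-01,  1.81489245e-01,  1.60790919e+00, -1.67978069e-05,
        1.35377414e+00, -2.06261424e-01]), 'dq': array([-0.00112511, -0.00400423, -0.00076671, -0.00091945, -0.00102364,
       -0.00230057]), 'joint_efforts': array([ 6.88600139e-04, -4.45874834e+01, -3.52237952e+01, -1.77904612e-04,
        4.15454357e-03, -5.52793063e-05]), 'eef_pos': array([0.25174492, 0.51641488, 0.23046101]), 'eef_rot': array([-3.24144086e-04,  2.24968441e-01,  9.74365730e-01, -7.20436653e-04]), 'wrist_force': array([-0.2292563 ,  0.17247129,  0.18917745]), 'torque': array([ 0.03515193,  0.01085449, -0.02206964]), 'grasp_force': 0.0, 'opening': 0.9987339029391176}
```

View pics/side0.png

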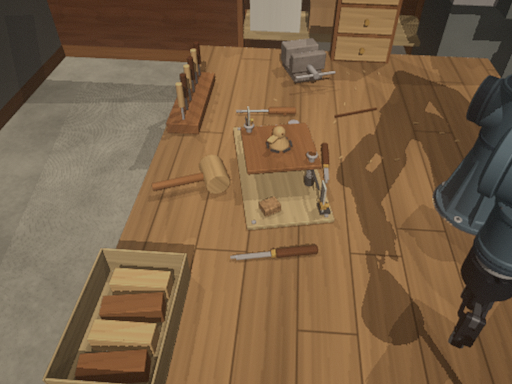

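View pics/top0.png

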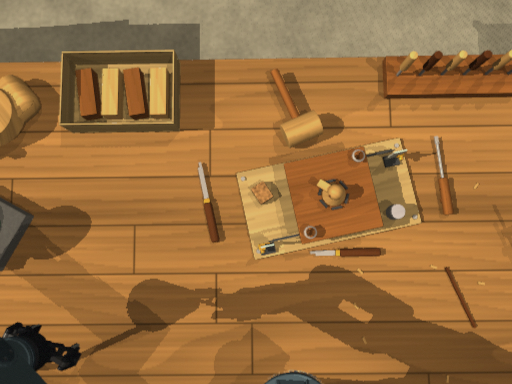

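The side view shows the rest in the middle, with the near scale at about (322,195) and the far one at (249,120). In the top view the far-right button is at about (358,155), the near-left one at (311,232), and the riders at about (396,158) and (266,247). I'll refine these next.

```bash
python3 - <<'E'
from h import *
t=snap('top');s=snap('side')
a=onz(t,358,155.5,.125);b=onz(t,311,232,.125)
print('pads',a,b,'side proj',proj(s,a),proj(s,b))
d=a-b; yaw=np.arctan2(d[1],d[0])+np.pi/4; print('yaw',yaw,'dist',np.linalg.norm(d[:2]),'centre',(a+b)/2)
im=t['pixels'];im2=s['pixels']
# board corners: pale board mask hull min rect
hsv=cv2.cvtColor(im,cv2.COLOR_RGB2HSV); print(hsv[150,390],hsv[215,260])
z=lambda i,x,y,w,h,k:cv2.resize(i[y:y+h,x:x+w,::-1],None,fx=k,fy=k,interpolation=cv2.INTER_CUBIC)
A=z(im,228,132,200,130,4)
B=np.hstack([z(im2,230,95,80,40,5)[:, :400],z(im2,290,145,50,40*1,8)[:200,:400]]) if 0 else np.hstack([z(im2,232,100,80,40,5),z(im2,285,148,57,80,5)[:200*2][:200] if 0 else cv2.resize(im2[145:225,285:345,::-1],(400,533),interpolation=cv2.INTER_CUBIC)[:200]])
cv2.imwrite('pics/c1.png',cv2.resize(A,(800,520)))
S=np.zeros((540,800,3),np.uint8);S[:400,:400]=z(im2,232,100,50,50,8);S[:533,400:]=cv2.resize(im2[150:230,285:345,::-1],(400,533),interpolation=cv2.INTER_CUBIC)
cv2.imwrite('pics/c2.png',S)
E
```

```text
pads [ 0.6635636  -0.16897797  0.125     ] [ 0.47569444 -0.04746854  0.125     ] side proj [248.28111859 124.0519163 ] [311.21955796 152.57739648]
yaw 0.2112921056101762 dist 0.22373949466586032 centre [ 0.56962902 -0.10822325  0.125     ]
[22 38 73] [ 18 138 220]
```

View pics/c1.png

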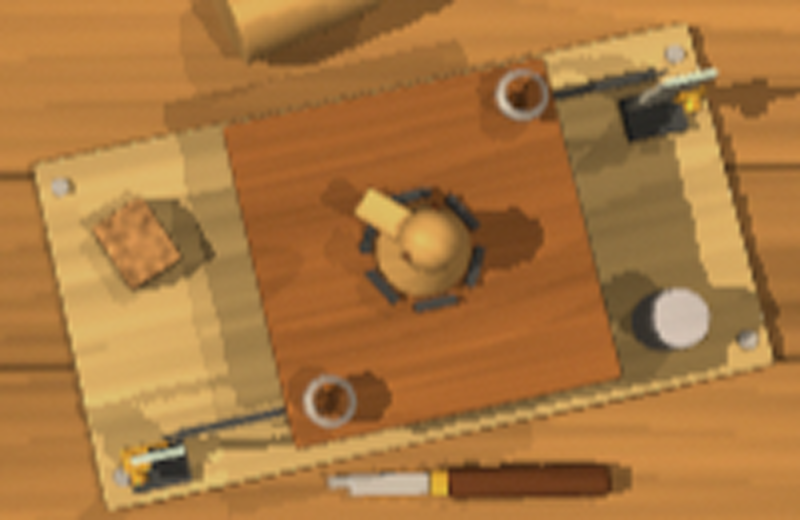

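View pics/c2.png

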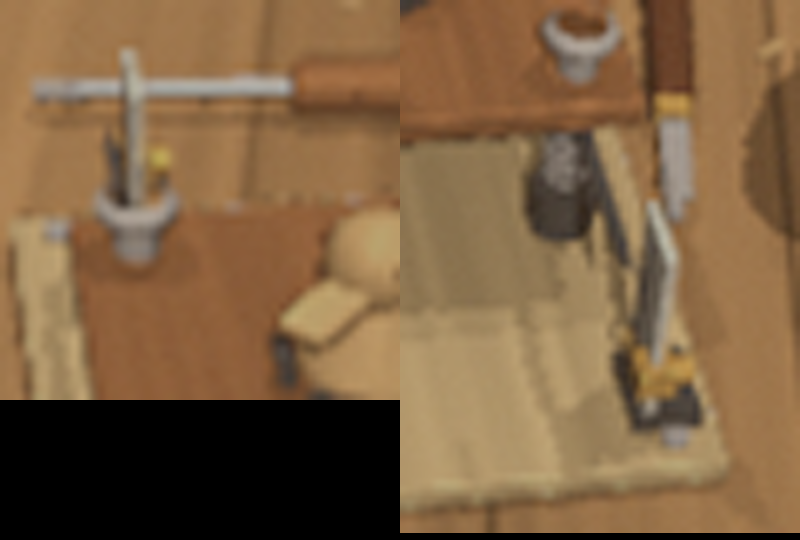

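The enlarged top crop puts the far pad at (358.3,155.8) and the near pad at (310.5,232.3) in full-image pixels. Each rider is brass and sits on the outer half of its strip. Next I get the wrist camera's mounting, to plan a view of the scale faces.

```bash
python3 - <<'E'
from h import *
w=snap('wrist'); o=ctrl.get_obs(); Q=R.from_quat(o['eef_rot'][[1,2,3,0]]).as_matrix()
print(Q.round(3)); print('cam in tool',(Q.T@(w['origin']-o['eef_pos'])).round(4)); print((Q.T@att(w)).round(3),w['fx'],w['cx'],w['cy'])
t=snap('top')
a=onz(t,358.3,155.75,.125);b=onz(t,310.5,232.25,.125);d=a-b;y=np.arctan2(d[1],d[0])+np.pi/4;c=(a+b)/2
print(a,b,y,np.linalg.norm(d))
r=R.from_euler('z',y).as_matrix()
for p in [(70,-190),(-90,190)]: print((c+r@np.array([*p,0])/1e3))
E
```

```text
[[-0.899  0.438 -0.   ]
 [ 0.438  0.899 -0.001]
 [ 0.    -0.001 -1.   ]]
cam in tool [ 7.070e-02 -1.000e-04 -1.431e-01]
[[-0.002 -0.961 -0.278]
 [ 1.    -0.001 -0.002]
 [ 0.001 -0.278  0.961]] 267.76652013439485 256.1731799804786 190.68588079516687
[ 0.66292299 -0.16969845  0.125     ] [ 0.47510164 -0.04623349  0.125     ] 0.20387110106174833 0.22476755401055515
[ 0.67603036 -0.27985878  0.125     ]
[0.44240847 0.05987761 0.125     ]
```

Request:
move_arm:
  plan: [0.41,-0.69,0.14,0,0,-0.135,0.82,-1.38,0.28,0,0,-0.27,1.23,-2.07,0.42,0,0,-0.405,1.64,-2.76,0.56,0,0,-0.54,2.05,-3.45,0.7,0,0,-0.675,2.46,-4.14,0.84,0,0,-0.81,2.87,-4.83,0.98,0,0,-0.945,3.28,-5.52,1.12,0,0,-1.08,3.69,-6.21,1.26,0,0,-1.215,4.1,-6.9,1.4,0,0,-1.35]
  grip: 0

```text
time_s: 1.55
eef_pos: [0.4576, 0.1706, 0.3016]
eef_rot: [0.0, 0.786, 0.618, 0.0]
wrist_force: [-0.5, -0.8, -0.1]
opening: 0.002
grasp_force: 0.0
```

Request:
move_arm:
  plan: [0.41,-0.69,0,0,0,-0.134,0.82,-1.38,0,0,0,-0.268,1.23,-2.07,0,0,0,-0.402,1.64,-2.76,0,0,0,-0.536,2.05,-3.45,0,0,0,-0.67,2.46,-4.14,0,0,0,-0.804,2.87,-4.83,0,0,0,-0.938,3.28,-5.52,0,0,0,-1.07,3.69,-6.21,0,0,0,-1.204,4.1,-6.83,0,0,0,-1.338]

```text
time_s: 2.8
eef_pos: [0.6626, -0.1711, 0.3011]
eef_rot: [-0.0, 1.0, -0.003, -0.0]
wrist_force: [0.6, 0.2, 1.1]
opening: 0.003
grasp_force: 0.0
```

Request:
move_arm:
  plan: [0,0,-0.6,0,0.1,0,0,0,-1.2,0,0.2,0,0,0,-1.8,0,0.3,0,0,0,-2.4,0,0.4,0,0,0,-2.4,0,0.4,0]

```text
time_s: 3.42
eef_pos: [0.6602, -0.1685, 0.1742]
eef_rot: [-0.002, 0.979, 0.001, -0.204]
wrist_force: [-1.7, 0.3, -0.4]
opening: 0.0
grasp_force: 0.0
```

```bash
python3 - <<'E'
from h import *
w=snap('wrist','w1'); print(w['origin'], ctrl.get_obs()['eef_pos'],proj(w,[.6629,-.1697,.125]),proj(w,[.676,-.28,.106]),proj(w,[.676,-.28,.012]))
E
```

```text
[ 0.78173879 -0.16884905  0.2775295 ] [ 0.66129663 -0.1691159   0.17810531] [258.24375177 182.57633088] [406.53144569 153.12442087] [366.76206986 103.97710201]
```

View pics/w1.png

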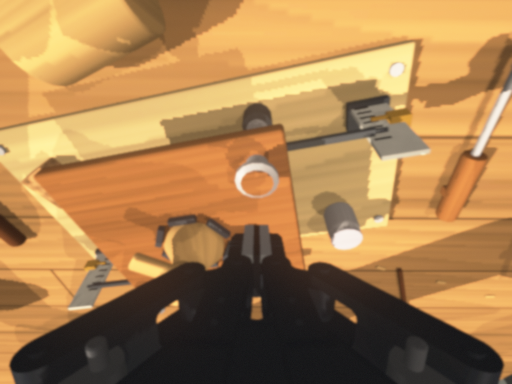

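The wrist view shows the far strip spanning (370,110) to (405,155), with the pointer tip near (387,131) and the brass rider near (395,116). The far pad is at (257,180) as predicted. The near scale is at about (95,280). I'll zoom in on both scales.

```bash
python3 - <<'E'
from h import *
im=cv2.imread('pics/w1.png')
S=np.zeros((600,800,3),np.uint8);S[:,:]=cv2.resize(im[90:165,340:440],(800,600),interpolation=cv2.INTER_CUBIC)
S[360:600,0:200]=cv2.resize(im[245:317,70:130],(200,240),interpolation=cv2.INTER_CUBIC)
cv2.imwrite('pics/c3.png',S)
E
```

```text
(no output)
```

View pics/c3.png

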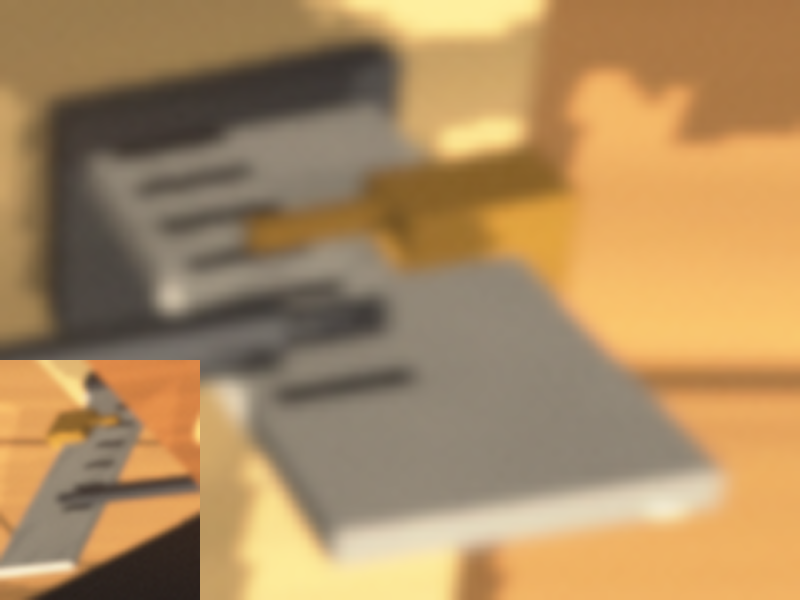

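The zoom shows the far blade tip at about (372,119) and the pointer tip at about (387.5,129.5) in full-image pixels. From this 60° elevation the height is sensitive to depth, so I need a flatter view to triangulate.

Request:
move_arm:
  plan: [0.4,-0.3,0.2,0,0.08,0,0.8,-0.6,0.4,0,0.16,0,1.2,-0.8,0.6,0,0.24,0,1.6,-1.0,0.6,0,0.3,0,1.6,-1.0,0.6,0,0.3,0,1.6,-1.0,0.6,0,0.3,0]

```text
time_s: 4.22
eef_pos: [0.708, -0.2121, 0.2103]
eef_rot: [0.005, 0.944, 0.001, -0.33]
wrist_force: [0.2, 0.9, 0.2]
opening: -0.005
grasp_force: 0.0
```

```bash
python3 - <<'E'
from h import *
w=snap('wrist','w2'); o=ctrl.get_obs(); print(w['origin'],o['eef_pos'],o['eef_rot'],o['q'])
im=cv2.imread('pics/w2.png')
u,v=proj(w,[.676,-.28,.06]).astype(int); x0,y0=max(u-50,0),max(v-37,0); print(u,v,x0,y0)
p,q=proj(w,[.442,.06,.06]).astype(int); print(p,q)
S=cv2.resize(im[y0:y0+75,x0:x0+100],(800,600),interpolation=cv2.INTER_CUBIC)
cv2.imwrite('pics/c4.png',S)
E
```

```text
[ 0.85196983 -0.21088236  0.27858372] [ 0.70795346 -0.21194343  0.21002266] [ 4.44168132e-03  9.43984742e-01  7.40062400e-04 -3.29958377e-01] [-0.35364052  1.16219018  0.29771669 -0.30444612  2.29737185  1.08486654]
322 114 272 77
96 225
```

View pics/c4.png

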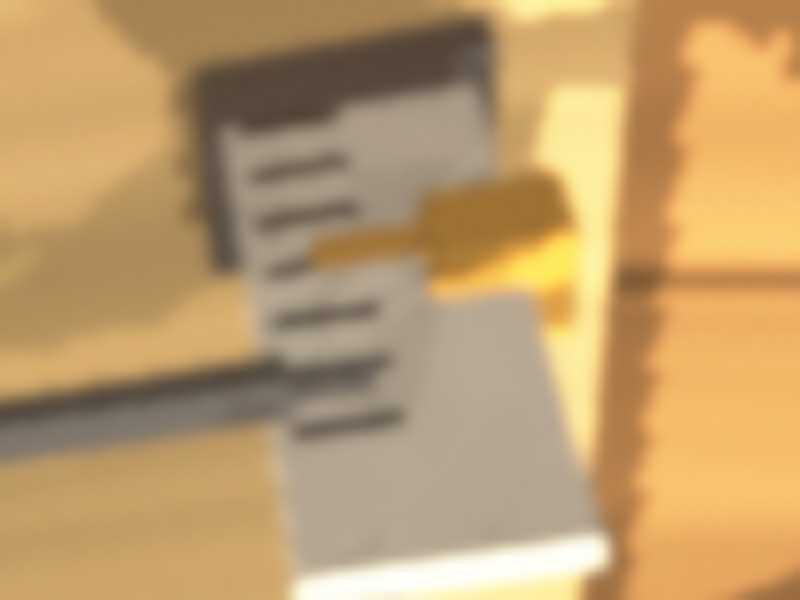

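The zoomed view shows 10 mm lines at crop rows 115 to 415 with about 50 px pitch. The blade tip is at crop (315,250), the pointer's end at about (375,380). I triangulate both tips and the strip from the two views.

```bash
cat >> h.py <<'E'
C=np.array([.5690,-.1080,0]);YAW=.207;RR=R.from_euler('z',YAW).as_matrix()
V1=([.78173879,-.16884905,.2775295],);
def tri(cs,uv):
    A=np.zeros((3,3));b=np.zeros(3);L=[]
    for c,(u,v) in zip(cs,uv):
        o,d=ray(c,u,v);d=d/np.linalg.norm(d);P=np.eye(3)-np.outer(d,d);A+=P;b+=P@o;L.append((P,o))
    x=np.linalg.solve(A,b);return x,[round(1e3*np.linalg.norm(P@(x-o)),1) for P,o in L]
def rest(p): return (RR.T@(np.array(p)-C)*1e3).round(1)
E
python3 - <<'E'
from h import *
w=ctrl.camera('wrist');o=ctrl.get_obs()
Q=R.from_quat(o['eef_rot'][[1,2,3,0]]).as_matrix();M=Q.T@att(w);k={x:w[x] for x in('fx','fy','cx','cy')}
# view1 attitude: tool tilted .4 (measured quaternion)
q=np.array([-.001,.9801,.001,-.1987]);
c1=dict(k,origin=np.array([.78173879,-.16884905,.2775295]),attitude=R.from_quat(q[[1,2,3,0]]).as_matrix()@M)
# refine attitude from recorded projections
from scipy.optimize import least_squares
pts=[([.6629,-.1697,.125],(258.2438,182.5763)),([.676,-.28,.106],(406.5314,153.1244)),([.676,-.28,.012],(366.7621,103.977))]
A0=c1['attitude']
f=lambda r:np.concatenate([proj(dict(c1,attitude=R.from_rotvec(r).as_matrix()@A0),p)-m for p,m in pts])
s=least_squares(f,np.zeros(3));print(s.x,s.cost);c1['attitude']=R.from_rotvec(s.x).as_matrix()@A0
import pickle;pickle.dump((c1,dict(w,pixels=None)),open('v.pkl','wb'))
v1=lambda x,y:(340+x/8-.44,90+y/8-.44);v2=lambda x,y:(272+x/8-.44,77+y/8-.44)
for n,a,b in [('blade',(255,232),(315,250)),('ptr',(382,313),(378,380)),('stripTopL',(335,545),(297,583)),('stripTopR',(722,480),(606,547)),('stripBotL',(95,155),(225,120)),('line7R',(412,377),(405,415)),('line2R',(250,172),(348,158)),('line3L',(165,222),(262,220))]:
    x,e=tri([c1,w],[v1(*a),v2(*b)]);print(n,x.round(4),rest(x),e)
E
```

```text
[ 0.00149638  0.01072078 -0.00081257] 4.4126781234462495e-09
blade [ 0.681  -0.2684  0.0564] [  76.6 -180.    56.4] [np.float64(0.6), np.float64(0.6)]
ptr [ 0.685  -0.271   0.0846] [  80.  -183.4   84.6] [np.float64(0.1), np.float64(0.1)]
stripTopL [ 0.6728 -0.2616  0.1061] [  70.  -171.6  106.1] [np.float64(0.9), np.float64(0.9)]
stripTopR [ 0.6803 -0.2944  0.1075] [  70.6 -205.3  107.5] [np.float64(0.4), np.float64(0.4)]
stripBotL [ 0.675  -0.2618  0.0207] [  72.1 -172.3   20.7] [np.float64(0.8), np.float64(0.8)]
line7R [ 0.6777 -0.2763  0.0831] [  71.8 -187.1   83.1] [np.float64(0.6), np.float64(0.6)]
line2R [ 0.678  -0.2762  0.0333] [  72.1 -187.    33.3] [np.float64(0.5), np.float64(0.5)]
line3L [ 0.6762 -0.2637  0.0437] [  72.9 -174.4   43.7] [np.float64(0.3), np.float64(0.3)]
```

Heights come out about 1.5 mm high: strip top 106.8 against 106 and the resting pointer 84.6 against 82. That puts the far blade near z = 55 mm, so the sink is about 27 mm (gimbal about 0.17 rad). I move over the far pad with a 0.2 rad tilt.

Request:
move_arm:
  plan: [-0.4,0.25,0,0,-0.13,0,-0.8,0.5,-0.1,0,-0.26,0,-1.2,0.8,-0.3,0,-0.4,0,-1.58,1.01,-0.6,0,-0.52,0,-1.58,1.01,-0.6,0,-0.52,0,-1.58,1.01,-0.6,0,-0.52,0]

```text
time_s: 5.08
eef_pos: [0.6303, -0.1622, 0.1795]
eef_rot: [0.005, 0.997, 0.0, -0.077]
wrist_force: [0.6, 0.7, 1.0]
opening: 0.003
grasp_force: 0.0
```

```bash
python3 - <<'E'
from h import *
o=ctrl.get_obs(); print(o['time_s'],o['eef_pos'],o['eef_rot'],o['wrist_force'])
E
```

```text
5.075 [ 0.63026921 -0.1621982   0.17952816] [ 4.95015172e-03  9.97044146e-01  3.31372267e-05 -7.66711492e-02] [0.63505266 0.72582474 1.04854245]
```

Request:
move_arm:
  plan: [0.33,-0.08,0,0,0.01,0,0.65,-0.15,-0.2,0,0.02,0,0.65,-0.15,-0.6,0,0.02,0,0.65,-0.15,-0.86,0,0.02,0,0.65,-0.15,-0.86,0,0.02,0,0.65,-0.15,-0.86,0,0.02,0]

```text
time_s: 5.82
eef_pos: [0.6605, -0.1687, 0.1331]
eef_rot: [0.004, 0.996, 0.0, -0.09]
wrist_force: [0.2, -0.5, 0.4]
opening: 0.001
grasp_force: 0.0
```

Request:
move_arm:
  plan: [0.02,0,-0.12,0,0,0,0.04,0,-0.24,0,0,0,0.06,0,-0.36,0,0,0,0.08,0,-0.48,0,0,0,0.1,0,-0.6,0,0,0,0.1,0,-0.64,0,0,0,0.1,0,-0.64,0,0,0]

```text
time_s: 6.7
eef_pos: [0.6661, -0.1687, 0.1011]
eef_rot: [0.004, 0.996, 0.0, -0.089]
wrist_force: [2.3, 0.6, 6.7]
opening: 0.002
grasp_force: 3.1
```

```bash
python3 - <<'E'
from h import *
w=snap('wrist','w3');import pickle;pickle.dump({k:v for k,v in w.items() if k!='pixels'},open('w3.pkl','wb'))
o=ctrl.get_obs(); print(o['eef_pos'],o['wrist_force'],w['origin'])
im=cv2.imread('pics/w3.png')
u,v=proj(w,[.68,-.27,.06]).astype(int); x0,y0=max(u-50,0),max(v-37,0); print(x0,y0)
cv2.imwrite('pics/c5.png',cv2.resize(im[y0:y0+75,x0:x0+100],(800,600),interpolation=cv2.INTER_CUBIC))
E
```

```text
[ 0.66611059 -0.16877637  0.10120186] [ 1.25507575 -0.30067907  5.80952093] [ 0.76081957 -0.16764802  0.2295077 ]
349 148
```

View pics/c5.png

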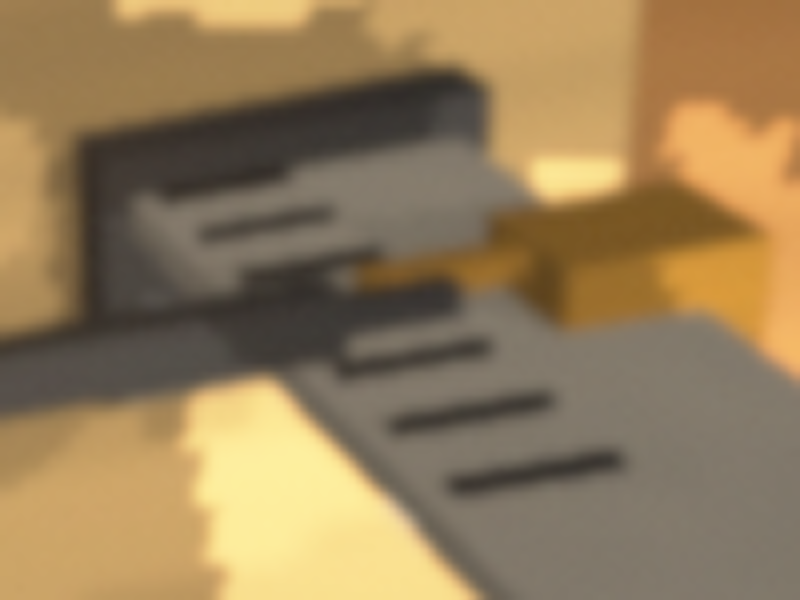

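The pressed view shows the pointer's end at crop (460,295), just above the blade tip at crop (360,278). I work out how much further it has to go.

```bash
python3 - <<'E'
from h import *
import pickle
c1,c2=pickle.load(open('v.pkl','rb'));c3=pickle.load(open('w3.pkl','rb'))
v1=lambda x,y:(340+x/8-.44,90+y/8-.44);v2=lambda x,y:(272+x/8-.44,77+y/8-.44);v3=lambda x,y:(349+x/8-.44,148+y/8-.44)
x,e=tri([c1,c2,c3],[v1(255,232),v2(315,250),v3(360,278)]);print('blade',rest(x),e)
x,e=tri([c1,c2,c3],[v1(412,377),v2(405,415),v3(625,460)]);print('line82R',rest(x),e)
x,e=tri([c1,c2,c3],[v1(250,172),v2(348,158),v3(335,212)]);print('line32R',rest(x),e)
def onx(c,uv,xr):
    o,d=ray(c,*uv);o=RR.T@(o-C);d=RR.T@d;return ((o+d*(xr/1e3-o[0])/d[0])*1e3).round(1)
for n,c,uv in[('p rest1',c1,v1(382,313)),('p rest2',c2,v2(378,380)),('p now',c3,v3(460,295)),('b now',c3,v3(360,278)),('b2',c2,v2(315,250)),('b1',c1,v1(255,232))]: print(n,[onx(c,uv,q) for q in(76,78,80,82,84)])
E
```

```text
blade [  75.8 -180.1   54.9] [np.float64(0.9), np.float64(0.3), np.float64(0.6)]
line82R [  71.8 -187.1   83.1] [np.float64(0.5), np.float64(0.6), np.float64(0.1)]
line32R [  71.9 -187.    33.2] [np.float64(0.5), np.float64(0.6), np.float64(0.1)]
p rest1 [array([  76. , -186.1,   77.7]), array([  78. , -184.7,   81.1]), array([  80. , -183.4,   84.4]), array([  82. , -182. ,   87.7]), array([  84. , -180.6,   91.1])]
p rest2 [array([  76. , -184. ,   80.3]), array([  78. , -183.7,   82.5]), array([  80. , -183.4,   84.7]), array([  82. , -183.1,   86.9]), array([  84. , -182.9,   89.1])]
p now [array([  76. , -185.4,   60.7]), array([  78. , -183.6,   64.1]), array([  80. , -181.9,   67.5]), array([  82. , -180.1,   70.9]), array([  84. , -178.3,   74.3])]
b now [array([  76. , -179.7,   54.5]), array([  78., -178.,   58.]), array([  80. , -176.4,   61.6]), array([  82. , -174.7,   65.1]), array([  84. , -173.1,   68.6])]
b2 [array([  76. , -179.8,   54.9]), array([  78. , -179.5,   57.4]), array([  80. , -179.3,   59.9]), array([  82. , -179.1,   62.4]), array([  84. , -178.8,   64.8])]
b1 [array([  76. , -180.5,   56.1]), array([  78. , -179.2,   59.8]), array([  80. , -177.9,   63.5]), array([  82. , -176.7,   67.2]), array([  84. , -175.4,   70.9])]
```

Request:
move_arm:
  plan: [0.01,0,-0.04,0,0,0,0.01,0,-0.07,0,0,0,0.01,0,-0.07,0,0,0,0.01,0,-0.07,0,0,0]

```text
time_s: 7.25
eef_pos: [0.6664, -0.1688, 0.0978]
eef_rot: [0.004, 0.996, 0.0, -0.089]
wrist_force: [0.4, 0.6, 6.3]
opening: 0.0
grasp_force: 3.3
```

```bash
python3 - <<'E'
from h import *
w=snap('wrist','w4');import pickle;pickle.dump({k:v for k,v in w.items() if k!='pixels'},open('w4.pkl','wb'))
o=ctrl.get_obs(); print(o['time_s'],o['eef_pos'],o['wrist_force'],w['origin'])
c1,c2=pickle.load(open('v.pkl','rb'))
S=np.zeros((600,800,3),np.uint8)
def put(f,c,p,x,y,W,H,k):
    im=cv2.imread(f'pics/{f}.png');u,v=proj(c,p).astype(int);x0=int(np.clip(u-W//2,0,512-W));y0=int(np.clip(v-H//2,0,384-H));print(f,x0,y0)
    S[y:y+H*k,x:x+W*k]=cv2.resize(im[y0:y0+H,x0:x0+W],None,fx=k,fy=k,interpolation=cv2.INTER_CUBIC)
put('w4',w,[.68,-.27,.056],0,0,50,37,8)
put('w1',c1,[.442,.055,.06],400,0,50,60,8) if 0 else None
put('w1',c1,[.444,.053,.07],400,0,50,37,8)
put('w2',c2,[.444,.053,.07],0,300,50,37,8)
put('w3',pickle.load(open('w3.pkl','rb')),[.444,.053,.07],400,300,50,37,8)
cv2.imwrite('pics/c6.png',S)
E
```

```text
7.3 [ 0.66641137 -0.16880411  0.09781514] [ 0.66387723 -0.46532697  7.0516474 ] [ 0.76118666 -0.16772133  0.22623447]
w4 373 167
w1 73 263
w2 72 212
w3 20 347
```

View pics/c6.png

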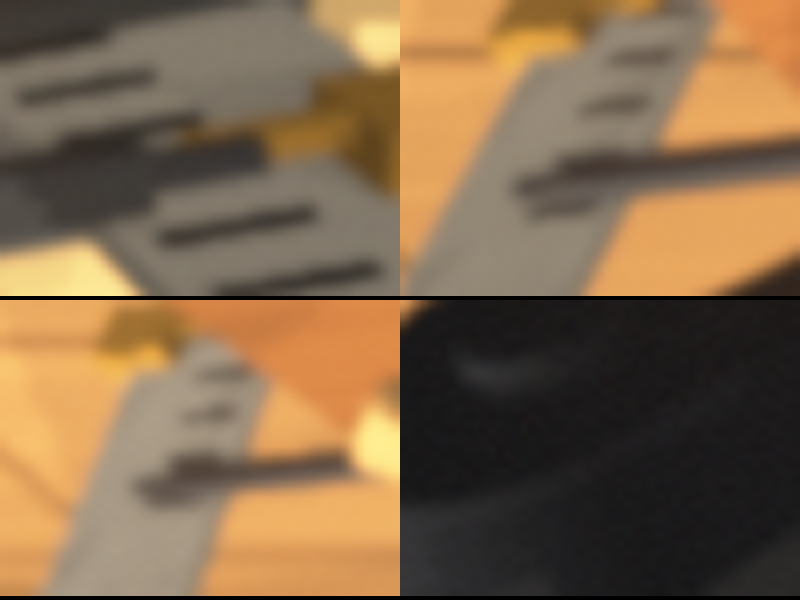

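At this depth (27.2 mm sink) the pointer's end sits at crop (262,153) and covers the lower half of the blade, whose centreline there is at y≈137. Using the lines as reference, the blade is at z≈54 mm. So I go 1 mm further, to about 28 mm, and hold over a second.

Request:
move_arm:
  plan: [0,0,-0.02,0,0,0,0,0,-0.02,0,0,0,0,0,-0.02,0,0,0,0,0,-0.02,0,0,0,0,0,-0.02,0,0,0,0,0,-0.02,0,0,0,0,0,-0.02,0,0,0,0,0,-0.02,0,0,0,0,0,-0.02,0,0,0,0,0,-0.02,0,0,0]

```text
time_s: 8.55
eef_pos: [0.6665, -0.1688, 0.0969]
eef_rot: [0.004, 0.996, 0.0, -0.089]
wrist_force: [0.7, 1.0, 6.3]
opening: -0.001
grasp_force: 3.4
```

```bash
python3 - <<'E'
from h import *
import pickle
w=snap('wrist','w5');o=ctrl.get_obs(); print(o['time_s'],o['eef_pos'],o['wrist_force'])
c1,c2=pickle.load(open('v.pkl','rb'))
a=lambda x,y:(73+x/8-.44,263+y/8-.44);b=lambda x,y:(72+x/8-.44,212+y/8-.44)
def t(n,p,q):
    x,e=tri([c1,c2],[a(p[0]-400,p[1]),b(q[0],q[1]-300)]);print(n,x.round(4),rest(x),e)
t('ptr',(515,187),(135,488))
t('line72?R',(525,212),(150,500))
t('l62',(580,108),(182,417))
t('l52R',(672,52),(248,372))
t('blockcorner',(583,55),(180,365))
for n,c in(('w1',c1),('w2',c2)):
    h=cv2.cvtColor(cv2.imread(f'pics/{n}.png'),cv2.COLOR_BGR2HSV);u,v=proj(c,[.442,.06,.05]).astype(int)
    m=cv2.inRange(h,(14,130,60),(30,255,200));print(n,u,v,h[v-6:v+4,u-6:u+14:3].tolist()[::3])
E
```

```text
8.6 [ 0.66649337 -0.16880683  0.09689245] [ 1.54875223 -0.1175775   6.47381184]
ptr [0.4545 0.0591 0.0833] [-77.7 187.1  83.3] [np.float64(0.1), np.float64(0.1)]
line72?R [0.4348 0.0685 0.0765] [-95.1 200.3  76.5] [np.float64(0.2), np.float64(0.2)]
l62 [0.4436 0.0624 0.0614] [-87.7 192.6  61.4] [np.float64(0.2), np.float64(0.2)]
l52R [0.4521 0.046  0.0554] [-82.8 174.8  55.4] [np.float64(0.2), np.float64(0.2)]
blockcorner [0.428  0.0779 0.04  ] [-99.8 210.9  40. ] [np.float64(0.2), np.float64(0.2)]
w1 100 269 [[[17, 175, 137], [17, 173, 149], [17, 162, 172], [17, 172, 182], [16, 95, 118], [15, 65, 125], [13, 135, 195]], [[17, 174, 152], [16, 102, 127], [17, 60, 148], [17, 58, 146], [17, 55, 145], [16, 57, 138], [15, 124, 192]], [[17, 121, 181], [16, 59, 148], [16, 56, 128], [15, 57, 117], [16, 62, 116], [16, 69, 141], [15, 146, 189]], [[17, 54, 151], [17, 54, 150], [17, 53, 143], [17, 54, 137], [17, 55, 140], [15, 119, 190], [16, 150, 229]]]
w2 98 220 [[[17, 172, 157], [15, 172, 185], [13, 171, 206], [13, 172, 205], [13, 172, 202], [13, 171, 203], [13, 171, 210]], [[17, 175, 157], [16, 103, 148], [15, 83, 170], [13, 149, 197], [13, 170, 207], [13, 172, 217], [13, 172, 222]], [[17, 122, 200], [17, 58, 164], [17, 56, 146], [14, 74, 138], [12, 140, 195], [13, 170, 221], [13, 171, 222]], [[17, 54, 171], [17, 51, 169], [18, 54, 161], [16, 54, 155], [15, 75, 170], [15, 152, 231], [13, 170, 222]]]
```

The far hold is done: 28.1 mm sink, held for over a second. I release it and go over the head towards a low viewpoint for the near scale.

Request:
move_arm:
  plan: [0,0,0.5,0,0,0,0,0,1.2,0,0,0,0,0,2.2,0,0,0,-0.2,0.3,3.2,0,0,0,-0.8,1.0,3.3,0,0.1,0,-1.4,1.7,3.3,0,0.2,0,-2.0,2.4,3.3,0,0.3,0,-2.6,3.1,3.3,0,0.4,0,-2.93,3.4,2.8,0,0.52,0,-2.93,3.4,2.3,0,0.52,0]

```text
time_s: 9.85
eef_pos: [0.518, 0.0028, 0.2084]
eef_rot: [0.003, 0.938, 0.002, -0.345]
wrist_force: [-0.7, -0.1, -0.8]
opening: 0.003
grasp_force: 0.0
```

Request:
move_arm:
  plan: [0,0,-0.5,0,0,0,0,0,-0.6,0,0,0,0,0,-0.6,0,0,0,0,0,-0.6,0,0,0]

```text
time_s: 10.35
eef_pos: [0.52, 0.0012, 0.1822]
eef_rot: [0.003, 0.94, 0.001, -0.342]
wrist_force: [0.5, 0.6, 0.1]
opening: -0.003
grasp_force: 0.0
```

```bash
cat >> h.py <<'E'
import pickle
def save(n):
    w=snap('wrist',n);pickle.dump({k:v for k,v in w.items() if k!='pixels'},open(n+'.pkl','wb'))
    o=ctrl.get_obs();print(o['time_s'],o['eef_pos'],o['eef_rot'],o['wrist_force'],proj(w,[.442,.055,.06]));return w
E
python3 -c "
from h import *
save('n1')"
```

```text
10.4 [0.51997297 0.00119452 0.18220001] [ 0.00347264  0.93972544  0.00100737 -0.34191084] [-0.11774134 -0.83484462 -0.07981062] [205.62638169 162.61496615]
```

Request:
move_arm:
  plan: [-0.3,0,0.2,0,-0.14,0,-0.7,0,0.4,0,-0.28,0,-1.1,0,0.5,0,-0.42,0,-1.5,0,0.5,0,-0.56,0,-1.9,0,0.5,0,-0.7,0,-1.9,0,0.5,0,-0.7,0,-1.9,0,0.5,0,-0.7,0]

```text
time_s: 11.28
eef_pos: [0.4254, 0.001, 0.2076]
eef_rot: [0.004, 1.0, -0.0, 0.001]
wrist_force: [0.8, -0.1, -0.1]
opening: 0.001
grasp_force: 0.0
```

```bash
python3 - <<'E'
from h import *
save('n2');snap('side','s2');snap('top','t2')
S=np.zeros((600,800,3),np.uint8)
for i,n in enumerate(('n1','n2')):
    c=pickle.load(open(n+'.pkl','rb'));im=cv2.imread(f'pics/{n}.png');u,v=proj(c,[.444,.052,.06]).astype(int);W,H=50,75
    x0=int(np.clip(u-W//2,0,512-W));y0=int(np.clip(v-H//2,0,384-H));print(n,x0,y0)
    S[:,i*400:i*400+400]=cv2.resize(im[y0:y0+H,x0:x0+W],(400,600),interpolation=cv2.INTER_CUBIC)
cv2.imwrite('pics/c7.png',S)
E
```

```text
11.325 [0.42582124 0.00092606 0.20736119] [ 3.86369735e-03  9.99992008e-01 -1.39612947e-04  1.01812121e-03] [-0.12603228 -0.45240224  0.60530085] [205.7968424  164.64423102]
n1 183 124
n2 183 125
```

View pics/c7.png

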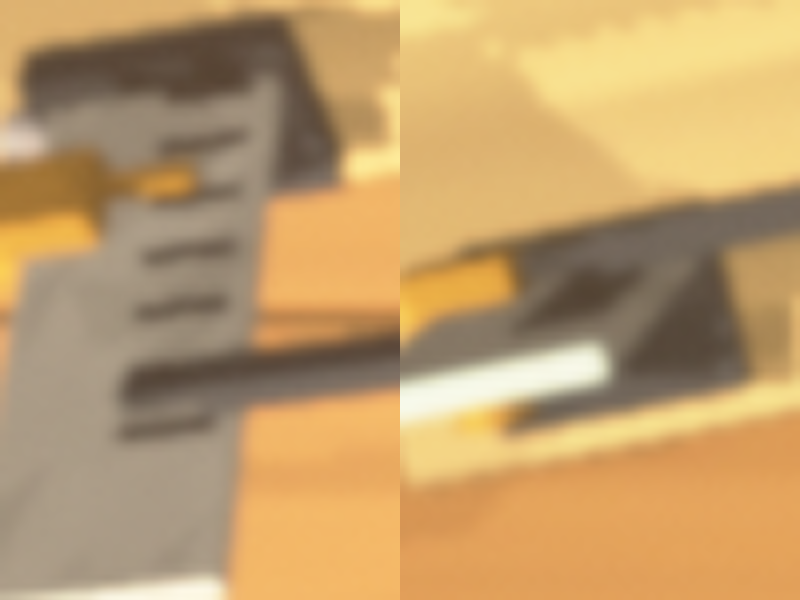

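The near-scale view from the front is clear: its lines are at crop rows 80 to 425, the blade tip is at (197,182) and the pointer's end at (125,383). In the near-vertical view the pointer hides the blade. I compute the heights from the strip plane, calibrated on the lines.

```bash
python3 - <<'E'
from h import *
n1=pickle.load(open('n1.pkl','rb'));n2=pickle.load(open('n2.pkl','rb'));c1,c2=pickle.load(open('v.pkl','rb'))
a=lambda x,y:(183+x/8-.44,124+y/8-.44)
def onx(c,uv,xr):
    o,d=ray(c,*uv);o=RR.T@(o-C);d=RR.T@d;return ((o+d*(xr/1e3-o[0])/d[0])*1e3).round(1)
for n,p in [('32',(245,133)),('42',(240,188)),('52',(236,243)),('62',(228,301)),('82',(213,423)),('topR',(225,580))]: print(n,[onx(n1,a(*p),x) for x in(-86,-88,-90)])
for n,p in [('blade',(197,182)),('ptr',(122,383))]: print(n,[onx(n1,a(*p),x) for x in(-80,-82,-84,-86)])
# same check for far blade with c2
v2=lambda x,y:(272+x/8-.44,77+y/8-.44)
for n,p in [('f32',(348,158)),('f62',(380,308)),('f82',(405,415)),('fblade',(315,250)),('fptr',(378,382))]: print(n,[onx(c2,v2(*p),x) for x in(72,74,76,78)])
x,e=tri([n1,n2],[a(122,383),(183+(460-400)/8-.44,125+250/8-.44)]);print('ptr tri',rest(x),e)
t=ctrl.camera('top');print('near pad side/top',proj(t,[.4751,-.0462,.125]))
E
```

```text
32 [array([-86. , 177.7,  32.8]), array([-88. , 178.6,  30.7]), array([-90. , 179.5,  28.6])]
42 [array([-86. , 177.5,  43.2]), array([-88. , 178.4,  41.2]), array([-90. , 179.3,  39.2])]
52 [array([-86. , 177.2,  53.3]), array([-88. , 178.1,  51.4]), array([-90. , 179. ,  49.5])]
62 [array([-86. , 177.4,  63.4]), array([-88. , 178.3,  61.6]), array([-90. , 179.2,  59.8])]
82 [array([-86. , 177.6,  83.4]), array([-88. , 178.5,  81.8]), array([-90. , 179.3,  80.2])]
topR [array([-86. , 173.8, 107.6]), array([-88. , 174.6, 106.2]), array([-90. , 175.4, 104.8])]
blade [array([-80. , 181.2,  46.9]), array([-82. , 182.1,  44.9]), array([-84. , 183. ,  42.9]), array([-86. , 184. ,  40.9])]
ptr [array([-80. , 187.8,  79.9]), array([-82. , 188.8,  78.2]), array([-84. , 189.8,  76.5]), array([-86. , 190.8,  74.8])]
f32 [array([  72. , -186.7,   32.5]), array([  74. , -186.4,   35.2]), array([  76. , -186.1,   37.9]), array([  78. , -185.8,   40.6])]
f62 [array([  72. , -186.6,   63. ]), array([  74. , -186.3,   65.4]), array([  76. , -186. ,   67.7]), array([  78. , -185.7,   70. ])]
f82 [array([  72. , -186.7,   82.6]), array([  74. , -186.4,   84.7]), array([  76. , -186.1,   86.9]), array([  78. , -185.8,   89. ])]
fblade [array([  72. , -180.2,   49.9]), array([  74. , -180. ,   52.4]), array([  76. , -179.8,   54.9]), array([  78. , -179.5,   57.4])]
fptr [array([  72. , -184.5,   76.2]), array([  74. , -184.2,   78.4]), array([  76. , -183.9,   80.6]), array([  78. , -183.6,   82.8])]
ptr tri [-76.6 190.1  82.7] [np.float64(3.7), np.float64(3.7)]
near pad side/top [310.48629124 232.25084675]
```

The near blade is at z≈43.6 mm, so the pointer must sink about 38.4 mm and the button about 23 mm (0.145 rad). I move over the near pad with a 0.145 rad tilt to match the plate.

Request:
move_arm:
  plan: [0.33,-0.31,0,-0.05,-0.01,0,0.66,-0.62,0,-0.1,-0.02,0,0.99,-0.94,-0.3,-0.142,-0.03,0,0.99,-0.94,-0.8,-0.142,-0.03,0,0.99,-0.94,-1.2,-0.142,-0.03,0,0.99,-0.94,-1.4,-0.142,-0.03,0,0.99,-0.94,-1.4,-0.142,-0.03,0,0.99,-0.94,-1.4,-0.142,-0.03,0]

```text
time_s: 12.48
eef_pos: [0.4746, -0.0458, 0.1368]
eef_rot: [0.075, 0.997, -0.0, 0.016]
wrist_force: [-0.2, 0.6, 0.9]
opening: -0.0
grasp_force: 0.0
```

```bash
python3 - <<'E'
from h import *
w=save('p0')
uv=proj(w,[.4751,-.0462,.125]);print(uv)
h=cv2.cvtColor(w['pixels'],cv2.COLOR_RGB2HSV);m=cv2.inRange(h,(0,0,130),(180,45,255));u,v=uv.astype(int)
m[:max(v-60,0)]=0;m[v+60:]=0;m[:,:max(u-60,0)]=0;m[:,u+60:]=0
ys,xs=np.nonzero(m);print(len(xs),xs.min(),xs.max(),ys.min(),ys.max()) if len(xs) else 0
E
```

```text
12.525 [ 0.47467231 -0.04579805  0.13695475] [ 7.46174287e-02  9.97087117e-01 -1.16085457e-04  1.57958203e-02] [-0.11039366  0.17951335  0.26467781] [123.61583757 244.04782754]
[253.88075949 229.55864637]
365 226 303 207 240
```

Request:
move_arm:
  plan: [0,0,-0.12,0,0,0,0,0.01,-0.22,0,0,0,0,0.01,-0.27,0,0,0,0,0.01,-0.27,0,0,0]

```text
time_s: 13.02
eef_pos: [0.474, -0.0449, 0.1226]
eef_rot: [0.074, 0.997, -0.0, 0.015]
wrist_force: [-1.6, 2.2, 4.2]
opening: -0.002
grasp_force: 1.8
```

Request:
move_arm:
  plan: [0,0.01,-0.08,0,0,0,0,0.03,-0.16,0,0,0,-0.01,0.04,-0.24,0,0,0,-0.01,0.05,-0.32,0,0,0,-0.01,0.05,-0.34,0,0,0,-0.01,0.05,-0.34,0,0,0]

```text
time_s: 13.78
eef_pos: [0.4734, -0.0423, 0.1054]
eef_rot: [0.074, 0.997, -0.0, 0.015]
wrist_force: [-1.7, 3.7, 6.1]
opening: -0.001
grasp_force: 3.1
```

```bash
python3 - <<'E'
from h import *
w=save('p1')
# where pointer tip / blade are expected, and grey/brass rows along columns there
for n,p in (('ptr',(-78,187,82-1.66*18)),('ptrlvl',(-78,187,43.5)),('blade',(-84,183,43.5)),('tip z70',(-78,187,70))):
    print(n,proj(w,C+RR@np.array(p)/1e3).round(1))
E
```

```text
13.825 [ 0.47341942 -0.04234966  0.10545128] [ 7.42038368e-02  9.97128823e-01 -1.17720092e-04  1.50959117e-02] [-2.22244825  3.56020085  5.12281157] [114.49470426 260.89183416]
ptr [110.3 241.1]
ptrlvl [114.5 236.4]
blade [122.4 241.9]
tip z70 [100.5 252.4]
```

Request:
move_arm:
  plan: [0,0.01,-0.04,0,0,0,0,0.02,-0.068,0,0,0,0,0.02,-0.068,0,0,0,0,0.02,-0.068,0,0,0]

```text
time_s: 14.32
eef_pos: [0.4737, -0.0418, 0.1023]
eef_rot: [0.075, 0.997, -0.0, 0.015]
wrist_force: [-0.6, 1.2, 6.4]
opening: -0.0
grasp_force: 3.1
```

```bash
python3 - <<'E'
from h import *
w=save('p2')
h=cv2.cvtColor(w['pixels'],cv2.COLOR_RGB2HSV).astype(int)
for v in range(222,270): print(v,''.join('#' if h[v,u,2]<85 else 'b' if h[v,u,1]>150 else '.' if h[v,u,1]<85 else ' ' for u in range(85,170)))
for n,p in (('ptrlvl',(-78,187,43.5)),('blade',(-84,183,43.5)),('l52in',(-88,178.4,52)),('l62in',(-88,178.4,62))): print(n,proj(w,C+RR@np.array(p)/1e3).round(1))
E
```

```text
14.375 [ 0.47368827 -0.04184697  0.10232754] [ 7.46791634e-02  9.97089423e-01 -7.24302168e-05  1.53525329e-02] [-0.82169355  2.31667164  6.26333721] [113.6269659  263.44736306]
222                                                                                      
223                                                                                      
224                                                                                      
225                                                                                      
226                                                                                      
227                                                                                      
228                                                      ......                          
229                                                  ..........                          
230                                                .............                      ...
231                                                 ............                 ........
232                    
[... 2777 characters left out ...]
........................................                    bbbbbbbbbbbbbbbbbbb
264 ..........................................                   bbbbbbbbbbbbbbbbbbbbbbbb
265 ........................................                  bbbbbbbbbbbbbbbbbbbbbbbbbbb
266 .......................................               bbbbbbbbbbbbbbbbbbbbbbbbbbbbbbb
267 ......................##...............           b bbbbbbbbbbbbbbbbbbbbbbbbbbbbbbbbb
268 ......................................        bbbb  bbbbbbbbbbbbbbbbbbbbbbbbbbbbbbbbb
269 .....................................      bbbbbbbbbbbbbbbbbbbbbbbbbbbbbbbbbbbbbbbbbb
ptrlvl [113.7 238.4]
blade [121.7 244.1]
l52in [126.  252.2]
l62in [121.6 258.8]
```

```bash
python3 - <<'E'
import cv2
for n in('p1','p2'):
    im=cv2.imread(f'pics/{n}.png');h=cv2.cvtColor(im,cv2.COLOR_BGR2HSV).astype(int)
    print(n,'V/S rows 226..268 step 1 cols 100,108,114,120,128,140,155')
    for v in range(230,262): print(v,[f'{h[v,u,2]}/{h[v,u,1]}' for u in(100,108,114,120,128,140,155)])
E
```

```text
p1 V/S rows 226..268 step 1 cols 100,108,114,120,128,140,155
230 ['237/121', '231/121', '181/123', '109/108', '93/82', '101/73', '166/123']
231 ['237/118', '202/125', '123/118', '92/91', '96/80', '105/73', '128/116']
232 ['232/121', '147/120', '93/101', '92/83', '93/85', '114/69', '105/90']
233 ['214/126', '103/104', '90/85', '89/86', '88/90', '117/70', '111/64']
234 ['165/122', '94/76', '96/74', '88/84', '84/97', '103/77', '122/54']
235 ['117/109', '102/63', '99/67', '89/86', '80/105', '96/82', '126/51']
236 ['99/80', '108/57', '101/66', '96/80', '81/104', '104/66', '126/51']
237 ['103/64', '110/53', '104/64', '112/80', '82/93', '116/55', '126/51']
238 ['107/55', '109/56', '114/65', '127/98', '94/73', '122/50', '125/51']
239 ['110/58', '114/63', '127/80', '139/130', '110/58', '123/48', '127/56']
240 ['113/79', '123/77', '141/119', '144/143', '120/49', '124/47', '142/75']
241 ['121/118', '133/109', '148/146', '127/118', '122/46', '123/48', '173/105']
242 ['127/153', '146/145', '129/136', '113/72', '123/46', '122/46', '198/120']
243 ['129/166', '153/163', '107/91', '116/48', '121/46',
[... 3171 characters left out ...]
, '90/62', '151/120']
253 ['195/182', '136/58', '108/64', '96/66', '134/57', '89/63', '139/117']
254 ['215/180', '131/56', '97/66', '115/60', '136/54', '90/59', '159/119']
255 ['221/170', '122/59', '111/60', '123/56', '138/55', '91/62', '204/120']
256 ['204/145', '124/58', '126/57', '115/60', '138/54', '94/54', '232/114']
257 ['171/104', '132/56', '127/56', '98/68', '135/53', '104/49', '244/109']
258 ['146/66', '136/54', '112/59', '89/69', '135/51', '108/45', '247/108']
259 ['139/55', '129/55', '93/66', '108/61', '133/52', '110/44', '245/117']
260 ['139/55', '106/60', '96/66', '126/55', '130/49', '129/67', '234/129']
261 ['138/52', '91/67', '115/58', '135/53', '126/49', '184/103', '223/142']
```

```bash
python3 - <<'E'
from h import *
w=pickle.load(open('p2.pkl','rb'));w1=pickle.load(open('p1.pkl','rb'))
def bar(w,a,x,h0=88,off=-1.8):
    # bar centreline points, rotate about (y=-80,z=h0) by -a
    P=[]
    for y in np.arange(110,188,1.):
        dy,dz=y+80,82-h0; P.append(proj(w,C+RR@np.array([x,-80+dy*np.cos(a)+dz*np.sin(a),h0-dy*np.sin(a)+dz*np.cos(a)])/1e3)+[0,off])
    P=np.array(P)[::-1];return [round(float(np.interp(c,P[:,0],P[:,1])),1) for c in(155,140,128,120)],P[0].round(1)
for a in(.10,.12,.135,.145,.155): print(a,*[ (x,bar(w,a,x)) for x in(-78,-80,-82)])
print('obs p2: 155:236 140:240 128:242 120:244 tip~112')
for y in(183,190,197):print('blade p1',proj(w1,C+RR@np.array([-84,y,43.5])/1e3)+[0,-1.8],'p2',proj(w,C+RR@np.array([-84,y,43.5])/1e3)+[0,-1.8])
E
```

```text
0.1 (-78, ([233.1, 236.4, 239.0, 240.7], array([110.5, 242.8]))) (-80, ([235.8, 239.0, 241.7, 243.4], array([111.4, 245.3]))) (-82, ([238.4, 241.7, 244.3, 246.1], array([112.4, 247.7])))
0.12 (-78, ([230.8, 234.0, 236.5, 238.2], array([114.1, 239.4]))) (-80, ([233.4, 236.6, 239.1, 240.8], array([115. , 241.8]))) (-82, ([236.0, 239.2, 241.7, 243.4], array([116. , 244.2])))
0.135 (-78, ([229.1, 232.2, 234.7, 236.3], array([116.8, 237. ]))) (-80, ([231.7, 234.8, 237.2, 238.9], array([117.7, 239.3]))) (-82, ([234.2, 237.3, 239.8, 241.4], array([118.6, 241.7])))
0.145 (-78, ([228.0, 231.1, 233.5, 235.1], array([118.6, 235.4]))) (-80, ([230.6, 233.6, 236.0, 237.6], array([119.5, 237.7]))) (-82, ([233.1, 236.1, 238.5, 240.0], array([120.4, 240. ])))
0.155 (-78, ([226.9, 229.9, 232.3, 233.8], array([120.3, 233.8]))) (-80, ([229.5, 232.4, 234.8, 236.1], array([121.2, 236.1]))) (-82, ([231.9, 234.9, 237.3, 238.4], array([122.1, 238.4])))
obs p2: 155:236 140:240 128:242 120:244 tip~112
blade p1 [122.41337146 240.13108251] p2 [121.70059041 242.25238566]
blade p1 [113.30858595 242.4367269 ] p2 [112.46063619 244.60050066]
blade p1 [104.14934521 244.75616123] p2 [103.16395841 246.96303061]
```

```bash
python3 - <<'E'
from h import *
w=pickle.load(open('p0.pkl','rb'));h=cv2.cvtColor(cv2.imread('pics/p0.png'),cv2.COLOR_BGR2HSV).astype(int)
for x in(-78,-80,-82,-84):
    P=np.array([proj(w,C+RR@np.array([x,y,82])/1e3) for y in(185,170,155,140,125)]);print(x,P.round(1).tolist())
u0,v0=proj(w,C+RR@np.array([-80,170,82])/1e3).astype(int)
cols=[int(proj(w,C+RR@np.array([-80,y,82])/1e3)[0]) for y in(180,165,150,135)]
print(cols)
for v in range(v0-22,v0+24):print(v,[f'{h[v,u,2]}/{h[v,u,1]}' for u in cols])
print([proj(w,C+RR@np.array([-88,q,106])/1e3).round(1).tolist() for q in(175,205)])
E
```

```text
-78 [[109.0, 241.5], [129.3, 236.4], [149.3, 231.4], [169.1, 226.4], [188.6, 221.5]]
-80 [[110.0, 243.9], [130.2, 238.8], [150.1, 233.7], [169.8, 228.8], [189.3, 223.8]]
-82 [[110.9, 246.3], [131.1, 241.1], [151.0, 236.1], [170.6, 231.1], [190.0, 226.2]]
-84 [[111.9, 248.6], [132.0, 243.5], [151.8, 238.4], [171.4, 233.4], [190.7, 228.5]]
[116, 136, 156, 176]
216 ['236/120', '172/123', '197/126', '192/126']
217 ['236/121', '118/117', '198/125', '196/125']
218 ['236/119', '94/100', '199/126', '202/125']
219 ['232/120', '91/95', '200/126', '213/125']
220 ['213/126', '91/92', '202/128', '228/119']
221 ['160/121', '89/92', '202/128', '233/115']
222 ['111/103', '88/99', '204/126', '201/117']
223 ['101/76', '93/93', '204/126', '139/106']
224 ['106/60', '108/80', '206/126', '112/73']
225 ['109/58', '115/73', '201/126', '116/57']
226 ['113/72', '109/80', '184/125', '122/52']
227 ['121/103', '113/74', '144/119', '122/50']
228 ['136/143', '121/67', '108/94', '123/50']
229 ['155/166', '115/71', '104/64', '123/50']
230 ['162/173', '108/68', '115/53', '132/60']
231 ['159/172', '110/70', '120/51', 
[... 749 characters left out ...]
8 ['119/58', '231/106', '229/150', '220/154']
249 ['127/58', '246/106', '230/152', '221/153']
250 ['113/59', '244/116', '231/151', '223/153']
251 ['96/69', '235/135', '230/151', '225/151']
252 ['100/64', '231/147', '229/151', '226/152']
253 ['122/59', '232/152', '227/151', '226/153']
254 ['135/55', '231/151', '226/151', '227/152']
255 ['138/55', '229/151', '226/151', '227/153']
256 ['138/54', '226/151', '227/151', '226/151']
257 ['137/54', '225/152', '227/151', '226/151']
258 ['138/55', '226/150', '226/152', '226/152']
259 ['137/54', '226/150', '226/152', '225/154']
260 ['134/53', '225/152', '226/153', '225/154']
261 ['135/55', '224/153', '226/153', '225/154']
[[116.0, 266.1], [70.2, 278.1]]
```

```bash
python3 - <<'E'
from h import *
s=snap('side','s3');t=snap('top','t3')
def B(a,x=-80,h0=88,ys=(184,160,130)):
    return [C+RR@np.array([x,-80+(y+80)*np.cos(a)+(82-h0)*np.sin(a),h0-(y+80)*np.sin(a)+(82-h0)*np.cos(a)])/1e3 for y in ys]
for a in(0,.11,.142): print(a,[proj(s,p).round(1).tolist() for p in B(a)],'top',[proj(t,p).round(1).tolist() for p in B(a)])
for n in('s2','s3'):
    g=cv2.cvtColor(cv2.imread(f'pics/{n}.png'),cv2.COLOR_BGR2GRAY).astype(int);print(n)
    for v in range(164,204):print(v,' '.join(f'{g[v,u]:3d}' for u in range(306,330)))
E
```

```text
0 [[318.8, 189.6], [316.7, 183.6], [314.3, 176.3]] top [[268.6, 241.9], [277.8, 239.8], [289.4, 237.2]]
0.11 [[317.5, 196.8], [315.6, 190.1], [313.4, 181.9]] top [[269.2, 241.7], [278.2, 239.7], [289.5, 237.1]]
0.142 [[317.1, 198.6], [315.3, 191.8], [313.1, 183.4]] top [[269.6, 241.6], [278.6, 239.6], [289.8, 237.1]]
s2
164  97  93  95  94  93  93  99 101 105 102  99 101 101 105 116  97  62 106 131 132 128 130 104 104
165 109 104 104 105 110 116 123 123 119 113 110 108 109 114 114 103  70 114 150 154 154 154 124 117
166 115 106 106 106 109 113 118 116 111 105 105 105 101 105 101 101  71 100 135 138 141 143 126 120
167 103  98  95  94  96 100  98  92  90  89  88  88  90  89  84  96  72 109 126 125 128 134 120 120
168  88  89  88  96 100 100  99  89  88  89  89  91  93  84  90  99  96 107 138 146 145 148 126 119
169  77  72  72  82  90  84  82  84 121 134 134 120 113 109 113 112 108  98 145 159 157 158 137 121
170  91  82  96 107  86  59  59  71 137 155 154 141 128 123 125 115 107  87 141 157 156 156 141 124
171  99 104 104 118 110  75  62  70 119 147 152 152 132 121 124 122 112  77 13
[... 6524 characters left out ...]

197 139 144 151 153 151 153 154 157 145 154 156 108  84 102  87  85  88 111 151 158 152 131 115 115
198 143 140 150 152 150 151 153 155 157 159 147 113  94  79  68  87  89 125 153 158 158 135 115 114
199 147 139 148 150 148 152 152 152 157 159 127 135 124  86  71  86  88 132 157 157 156 139 119 114
200 145 140 144 147 148 151 152 154 158 159 129 131 123 100  82  84  87 130 159 165 160 152 129 112
201 153 146 137 137 146 150 152 156 155 158 148 124 101  94  74  87  85 138 158 153 143 156 133 112
202 160 148 141 142 148 149 152 155 156 159 145 113  86  82 107 120 104 149 157 123  96 128 126 112
203 162 146 142 143 148 149 151 154 154 160 124  71  63  75 123 136 123 152 152 129 115 129 139 120
```

```bash
python3 - <<'E'
from h import *
c1,_=pickle.load(open('v.pkl','rb'));c4=pickle.load(open('w4.pkl','rb'))
def B(a,h0,ys,x=80): # far bar: rotate about x=-80
    dx,dz=x+80,82-h0
    return [C+RR@np.array([-80+dx*np.cos(a)+dz*np.sin(a)*1,y*1e0,h0-dx*np.sin(a)+dz*np.cos(a)])/1e3 for y in ys]
ys=(-184,-170,-155,-140,-125)
def rows(c,a,h0,cols):
    P=np.array([proj(c,p) for p in B(a,h0,np.arange(-190,-108,2))])[::-1];return np.interp(cols,P[:,0],P[:,1]).round(1),proj(c,B(a,h0,(-184,))[0]).round(1)
k1=[310,330,350,370];k4=[340,355,370,385,400]
print('rest',rows(c1,0,88,k1))
for a in(.14,.155,.17,.18):
  for h0 in(83,92):print(a,h0,rows(c4,a,h0,k4))
for n,ks,r in(('w1',k1,(126,152)),('w4',k4,(172,212))):
    h=cv2.cvtColor(cv2.imread(f'pics/{n}.png'),cv2.COLOR_BGR2HSV).astype(int);print(n,ks)
    for v in range(*r):print(v,[f'{h[v,u,2]}/{h[v,u,1]}' for u in ks])
print('blade',[proj(c4,C+RR@np.array([75.8,y,54.9])/1e3).round(1).tolist() for y in(-180,-188)],'line82',proj(c4,C+RR@np.array([71.8,-187.1,83.1])/1e3))
E
```

```text
rest (array([141.1, 137.5, 133.8, 130.2]), array([387. , 127.1]))
0.14 83 (array([195.8, 193. , 190.2, 187.4, 184.6]), array([405.5, 183.6]))
0.14 92 (array([197.4, 194.6, 191.9, 189.1, 186.3]), array([405.5, 185.3]))
0.155 83 (array([194.5, 191.7, 188.9, 186.1, 183.4]), array([403.8, 182.7]))
0.155 92 (array([196.3, 193.5, 190.7, 188. , 185.2]), array([403.8, 184.5]))
0.17 83 (array([193.3, 190.5, 187.7, 184.9, 182.2]), array([402.1, 181.8]))
0.17 92 (array([195.3, 192.5, 189.7, 186.9, 184.1]), array([402.1, 183.8]))
0.18 83 (array([192.6, 189.8, 187. , 184.2, 181.4]), array([401. , 181.2]))
0.18 92 (array([194.6, 191.9, 189.1, 186.3, 183.5]), array([401. , 183.3]))
w1 [310, 330, 350, 370]
126 ['189/124', '170/123', '77/40', '119/45']
127 ['178/125', '168/123', '78/36', '87/47']
128 ['173/124', '167/124', '78/39', '66/39']
129 ['170/123', '166/123', '76/37', '73/35']
130 ['169/122', '165/122', '72/43', '93/27']
131 ['167/124', '165/124', '67/46', '111/25']
132 ['170/123', '163/122', '69/44', '113/25']
133 ['178/125', '150/119', '84/36', '102/25']
134 ['184/125', '121/107', '104/32',
[... 2417 characters left out ...]
50', '150/116', '212/124', '250/107', '123/46']
202 ['107/79', '163/122', '216/126', '252/104', '102/48']
203 ['136/107', '166/123', '208/126', '252/101', '82/47']
204 ['155/120', '167/124', '195/127', '253/99', '91/48']
205 ['163/124', '169/124', '194/126', '253/97', '114/47']
206 ['166/123', '171/124', '200/125', '253/97', '127/46']
207 ['167/124', '178/125', '206/125', '253/95', '129/45']
208 ['168/124', '186/125', '208/125', '253/95', '126/45']
209 ['169/125', '196/125', '212/124', '253/96', '121/46']
210 ['171/124', '203/124', '214/124', '253/97', '113/45']
211 ['174/125', '205/124', '212/125', '253/96', '111/51']
blade [[396.2, 185.0], [407.8, 182.8]] line82 [429.42904781 207.8563417 ]
```

Three readings (bar rows, bar-tip column, side-view plate edge) show that the true sink is about 5 mm less than the TCP suggests. The far pointer therefore stopped about 5 mm short of its rider, and the near one has not reached its mark yet. I'll lift off, redo the far button properly, then do the near one.

Request:
move_arm:
  plan: [0,0,0.4,0,0,0,0,0,1.1,0,0,0,0,0,2.1,0,0,0,0.3,-0.2,3.0,0.02,0.04,0,1.0,-0.7,3.1,0.05,0.08,0,1.8,-1.2,3.1,0.08,0.12,0,2.6,-1.75,3.1,0.11,0.16,0,3.3,-2.2,3.1,0.142,0.2,0,3.8,-2.54,2.6,0.142,0.21,0,3.8,-2.54,1.6,0.142,0.21,0]

```text
time_s: 15.72
eef_pos: [0.6658, -0.1715, 0.1816]
eef_rot: [0.005, 0.996, 0.006, -0.088]
wrist_force: [0.6, 1.3, -0.4]
opening: 0.001
grasp_force: 0.0
```

Request:
move_arm:
  plan: [0,0,-0.5,0,0,0,0,0,-0.9,0,0,0,0,0,-0.9,0,0,0,0,0,-0.9,0,0,0]

```text
time_s: 16.23
eef_pos: [0.6642, -0.169, 0.1386]
eef_rot: [0.004, 0.996, 0.007, -0.088]
wrist_force: [-0.4, 0.7, 0.4]
opening: -0.002
grasp_force: 0.0
```

```bash
python3 - <<'E'
from h import *
save('q0')
E
```

```text
16.275 [ 0.66441351 -0.16905106  0.1391063 ] [ 0.00389839  0.99608501  0.00660221 -0.08806742] [-0.74380646 -0.52947022  0.7871675 ] [ 68.14059456 348.15294339]
```

Request:
move_arm:
  plan: [0,0,-0.13,0,0,0,0.01,0,-0.26,0,0,0,0.02,0,-0.39,0,0,0,0.03,0,-0.52,0,0,0,0.04,0,-0.65,0,0,0,0.05,0,-0.78,0,0,0,0.06,0,-0.89,0,0,0,0.06,0,-0.89,0,0,0,0.06,0,-0.89,0,0,0]

```text
time_s: 17.4
eef_pos: [0.6683, -0.1688, 0.0942]
eef_rot: [0.004, 0.996, 0.007, -0.087]
wrist_force: [5.0, 2.0, 6.9]
opening: -0.0
grasp_force: 4.0
```

```bash
cat > far.py <<'E'
from h import *
import sys
c4=save(sys.argv[1]);h=cv2.cvtColor(c4['pixels'],cv2.COLOR_RGB2HSV).astype(int)
def rows(a,h0,cols):
    P=[]
    for y in np.arange(-184,-108,2.):
        dz=82-h0;P.append(proj(c4,C+RR@np.array([-80+160*np.cos(a)+dz*np.sin(a),y,h0-160*np.sin(a)+dz*np.cos(a)])/1e3)+[0,1.4])
    P=np.array(P)[::-1];return np.interp(cols,P[:,0],P[:,1]).round(1),P[-1].round(1)
t=int(rows(.16,85,[400])[1][0]);ks=[t-60,t-45,t-30]
for a in(.14,.155,.165,.175,.185):print(a,rows(a,83,ks),rows(a,90,ks)[0])
r=int(rows(.16,85,[ks[1]])[0][0])
for u in ks:
    col=h[r-22:r+25,u];d=np.nonzero(col[:,1]<75)[0]+r-22;print(u,'lowS rows',d.min(),d.max(),d.tolist() if len(d)<14 else '')
b=[proj(c4,C+RR@np.array([75.8,y,54.5])/1e3).round(1).tolist() for y in(-180,-190)];print('blade pred',b)
ut,vt=int(b[0][0]),int(b[0][1])
print(list(range(ut-6,ut+24,3)))
for v in range(vt-12,vt+18):print(v,[f'{h[v,u,2]}/{h[v,u,1]}' for u in range(ut-6,ut+24,3)])
E
python3 far.py q1
```

```text
17.45 [ 0.66830293 -0.16879517  0.09428239] [ 0.00380106  0.99615474  0.00671501 -0.08727076] [4.32825322 1.07235623 7.71937547] [ 43.15971749 391.61119031]
0.14 (array([202.4, 199.9, 197.3]), array([407.4, 191.7])) [203.7 201.1 198.6]
0.155 (array([201.1, 198.5, 195.9]), array([405.6, 190.7])) [202.5 199.9 197.4]
0.165 (array([200.3, 197.7, 195.1]), array([404.4, 190. ])) [201.8 199.2 196.6]
0.175 (array([199.5, 196.9, 194.3]), array([403.3, 189.4])) [201.  198.4 195.9]
0.185 (array([198.7, 196.1, 193.5]), array([402.1, 188.8])) [200.3 197.8 195.2]
345 lowS rows 198 205 [198, 199, 200, 201, 202, 203, 204, 205]
360 lowS rows 195 203 [195, 196, 197, 198, 199, 200, 201, 202, 203]
375 lowS rows 176 203 
blade pred [[397.6, 191.2], [412.2, 188.7]]
[391, 394, 397, 400, 403, 406, 409, 412, 415, 418]
179 ['131/47', '133/46', '133/46', '134/48', '135/49', '134/48', '134/48', '132/46', '134/51', '194/101']
180 ['125/47', '131/45', '132/44', '133/46', '133/46', '133/46', '133/46', '131/47', '130/47', '159/80']
181 ['105/49', '125/45', '131/45', '133/46', '132/44', '131/47', '131/45', '126/45',
[... 2126 characters left out ...]
0/46', '78/52', '69/48', '66/50', '83/43', '92/47', '111/46', '127/44', '130/45']
203 ['127/46', '94/49', '66/46', '83/49', '93/47', '113/45', '117/44', '126/43', '130/43', '130/45']
204 ['125/47', '109/51', '92/44', '111/48', '118/45', '127/44', '128/46', '130/45', '131/45', '131/45']
205 ['122/48', '123/50', '117/46', '127/44', '129/47', '131/45', '130/45', '130/43', '129/43', '128/46']
206 ['119/49', '129/49', '129/47', '131/47', '131/49', '131/47', '129/45', '127/44', '120/47', '114/47']
207 ['134/53', '128/48', '131/47', '131/47', '129/47', '128/48', '120/47', '114/45', '96/48', '84/46']
208 ['173/59', '123/48', '130/45', '127/46', '120/47', '115/47', '94/46', '84/49', '66/46', '62/49']
```

The pointer tip now sits at α≈0.16 (sink 25.6 mm), so about 2.4 mm remains. I go there and hold.

Request:
move_arm:
  plan: [0.005,0,-0.048,0,0,0,0.005,0,-0.048,0,0,0,0.005,0,-0.048,0,0,0,0.005,0,-0.048,0,0,0,0.005,0,-0.048,0,0,0,0.005,0,-0.048,0,0,0]

```text
time_s: 18.2
eef_pos: [0.6684, -0.1689, 0.0919]
eef_rot: [0.004, 0.996, 0.007, -0.087]
wrist_force: [3.6, 0.5, 7.7]
opening: 0.003
grasp_force: 4.2
```

```bash
python3 far.py q2 | head -22
```

```text
18.25 [ 0.66843209 -0.16884502  0.09199895] [ 0.00382804  0.99614549  0.00669046 -0.08737704] [3.96529417 0.54599352 7.1655574 ] [ 41.68232697 394.04434047]
0.14 (array([204.2, 201.6, 199. ]), array([409. , 193.3])) [205.4 202.9 200.3]
0.155 (array([202.8, 200.2, 197.6]), array([407.2, 192.3])) [204.2 201.6 199.1]
0.165 (array([201.9, 199.3, 196.8]), array([406. , 191.6])) [203.4 200.9 198.3]
0.175 (array([201.1, 198.5, 195.9]), array([404.8, 191. ])) [202.7 200.1 197.5]
0.185 (array([200.3, 197.7, 195.1]), array([403.6, 190.3])) [202.  199.4 196.8]
346 lowS rows 199 206 [199, 200, 201, 202, 203, 204, 205, 206]
361 lowS rows 196 203 [196, 197, 198, 199, 200, 201, 202, 203]
376 lowS rows 178 204 
blade pred [[399.1, 192.8], [413.8, 190.2]]
[393, 396, 399, 402, 405, 408, 411, 414, 417, 420]
180 ['133/44', '133/46', '133/46', '133/48', '134/46', '134/49', '133/46', '133/46', '139/59', '228/111']
181 ['129/45', '132/44', '132/44', '133/46', '134/46', '134/48', '133/46', '131/47', '131/49', '193/100']
182 ['116/48', '130/45', '132/44', '133/46', '132/44', '132/46', '131/47', '129/45', '12
[... 164 characters left out ...]
 '127/46', '122/46', '122/46', '119/54', '121/105', '120/125']
185 ['112/46', '127/46', '125/47', '123/46', '123/48', '121/44', '120/45', '116/62', '114/145', '118/164']
186 ['129/47', '129/47', '124/47', '122/46', '122/46', '121/46', '120/45', '113/65', '107/169', '116/178']
187 ['132/48', '128/46', '119/47', '119/45', '121/46', '120/49', '118/48', '113/77', '105/175', '116/176']
188 ['122/48', '113/47', '96/45', '111/46', '118/48', '119/56', '119/64', '115/102', '112/175', '115/180']
189 ['97/50', '81/50', '64/52', '93/47', '109/54', '120/85', '121/107', '120/140', '121/181', '121/179']
190 ['64/52', '51/50', '45/45', '68/41', '92/69', '122/132', '125/153', '128/171', '136/178', '128/183']
```

Request:
move_arm:
  plan: [0,0,-0.01,0,0,0,0,0,-0.01,0,0,0,0,0,-0.01,0,0,0,0,0,-0.01,0,0,0,0,0,-0.01,0,0,0,0,0,-0.01,0,0,0,0,0,-0.01,0,0,0,0,0,-0.01,0,0,0,0,0,-0.01,0,0,0,0,0,-0.01,0,0,0]

```text
time_s: 19.5
eef_pos: [0.6685, -0.1688, 0.0915]
eef_rot: [0.004, 0.996, 0.007, -0.087]
wrist_force: [4.6, 1.5, 7.9]
opening: -0.003
grasp_force: 4.2
```

Request:
move_arm:
  plan: [0,0,0.5,0,0,0,0,0,1.2,0,0,0,0,0,2.2,0,0,0,-0.3,0.2,3.2,-0.02,-0.04,0,-1.0,0.7,3.3,-0.05,-0.08,0,-1.8,1.2,3.3,-0.08,-0.12,0,-2.6,1.7,3.3,-0.11,-0.16,0,-3.3,2.1,3.3,-0.142,-0.2,0,-3.87,2.46,2.8,-0.142,-0.21,0,-3.87,2.46,1.8,-0.142,-0.21,0]

```text
time_s: 20.75
eef_pos: [0.4727, -0.0447, 0.1807]
eef_rot: [0.075, 0.997, 0.001, 0.017]
wrist_force: [0.8, 0.3, -0.0]
opening: 0.001
grasp_force: 0.0
```

Request:
move_arm:
  plan: [0,0,-0.5,0,0,0,0,0,-0.9,0,0,0,0,0,-0.9,0,0,0,0,0,-0.9,0,0,0]

```text
time_s: 21.25
eef_pos: [0.4733, -0.0457, 0.1353]
eef_rot: [0.075, 0.997, -0.0, 0.015]
wrist_force: [-0.4, -0.3, 0.6]
opening: 0.004
grasp_force: 0.0
```

```bash
python3 -c "
from h import *
save('r0')"
```

```text
21.3 [ 0.47366709 -0.04583121  0.13562248] [ 7.46246080e-02  9.97089920e-01 -1.46599933e-04  1.55832479e-02] [ 1.22701839 -0.0383858  -0.73975214] [122.86236704 243.34271777]
```

Request:
move_arm:
  plan: [0,0,-0.12,0,0,0,0,0.01,-0.24,0,0,0,0,0.03,-0.36,0,0,0,-0.01,0.05,-0.48,0,0,0,-0.01,0.06,-0.6,0,0,0,-0.01,0.07,-0.72,0,0,0,-0.01,0.07,-0.72,0,0,0,-0.01,0.07,-0.72,0,0,0]

```text
time_s: 22.3
eef_pos: [0.4729, -0.0417, 0.0989]
eef_rot: [0.074, 0.997, -0.0, 0.015]
wrist_force: [-1.5, 3.6, 7.0]
opening: 0.001
grasp_force: 3.6
```

```bash
cat > near.py <<'E'
from h import *
import sys
w=save(sys.argv[1]);h=cv2.cvtColor(w['pixels'],cv2.COLOR_RGB2HSV).astype(int)
def bar(a,cols,h0=87,x=-80):
    P=np.array([proj(w,C+RR@np.array([x,-80+(y+80)*np.cos(a)+(82-h0)*np.sin(a),h0-(y+80)*np.sin(a)+(82-h0)*np.cos(a)])/1e3) for y in np.arange(110,186,1.)])[::-1]
    return np.interp(cols,P[:,0],P[:,1]).round(1),P[0].round(1)
for a in(.11,.12,.13,.14,.15):print(a,*bar(a,[165,155,140,128]))
s=snap('side',sys.argv[1]+'s');g=cv2.cvtColor(s['pixels'],cv2.COLOR_RGB2GRAY).astype(int)
print('plate edge side rows165-182 cols314,317',[(v,g[v,315],g[v,318]) for v in range(166,182)])
for v in range(224,256):print(v,[f'{h[v,u,2]}/{h[v,u,1]}' for u in(108,112,116,120,124,128,140,155,165)])
E
python3 near.py r1
```

```text
22.35 [ 0.47287677 -0.04172733  0.09889356] [ 7.41915755e-02  9.97126733e-01 -7.30974534e-05  1.52932153e-02] [-0.38416039  4.12334338  7.58289865] [111.97922663 264.80913848]
0.11 [234.9 237.1 240.3 242.8] [114.2 245.8]
0.12 [233.8 235.9 239.  241.5] [116.  244.1]
0.13 [232.6 234.7 237.8 240.3] [117.7 242.4]
0.14 [231.5 233.5 236.6 239. ] [119.5 240.7]
0.15 [230.4 232.4 235.4 237.8] [121.3 239.1]
plate edge side rows165-182 cols314,317 [(166, np.int64(104), np.int64(111)), (167, np.int64(107), np.int64(106)), (168, np.int64(106), np.int64(109)), (169, np.int64(107), np.int64(108)), (170, np.int64(108), np.int64(107)), (171, np.int64(107), np.int64(114)), (172, np.int64(103), np.int64(104)), (173, np.int64(88), np.int64(84)), (174, np.int64(84), np.int64(102)), (175, np.int64(130), np.int64(141)), (176, np.int64(151), np.int64(154)), (177, np.int64(149), np.int64(154)), (178, np.int64(149), np.int64(153)), (179, np.int64(150), np.int64(151)), (180, np.int64(126), np.int64(152)), (181, np.int64(98), np.int64(152))]
224 ['236/119', '236/120', '237/119', '237/119', '237/118', '237/119',
[... 2335 characters left out ...]
', '93/69', '205/124', '252/95']
249 ['145/116', '148/110', '106/89', '108/68', '125/59', '129/59', '92/64', '202/125', '252/96']
250 ['134/82', '115/78', '107/69', '126/61', '127/60', '130/59', '91/64', '198/124', '250/104']
251 ['131/62', '118/61', '126/59', '130/59', '114/65', '132/60', '91/64', '193/124', '239/116']
252 ['132/56', '131/58', '130/57', '114/63', '97/68', '133/59', '91/64', '186/125', '233/119']
253 ['135/57', '131/56', '116/59', '94/71', '101/66', '135/57', '91/64', '173/122', '244/114']
254 ['133/58', '116/62', '97/68', '98/68', '118/61', '137/58', '90/65', '166/123', '250/108']
255 ['116/59', '96/66', '102/65', '116/59', '131/56', '137/56', '90/62', '186/122', '250/106']
```

Request:
move_arm:
  plan: [0,0.01,-0.03,0,0,0,0,0.01,-0.055,0,0,0,0,0.01,-0.055,0,0,0,0,0.01,-0.055,0,0,0,0,0.01,-0.055,0,0,0]

```text
time_s: 23.02
eef_pos: [0.473, -0.0415, 0.0963]
eef_rot: [0.074, 0.997, -0.0, 0.015]
wrist_force: [-1.7, 2.7, 7.2]
opening: -0.003
grasp_force: 3.8
```

```bash
python3 near.py r2
```

```text
23.075 [ 0.47304883 -0.04144322  0.09633182] [ 7.44185687e-02  9.97106792e-01 -5.73003801e-05  1.54892808e-02] [-1.31734017  2.17638853  7.36310503] [111.01926441 266.91025306]
0.11 [236.5 238.7 241.9 244.5] [113.3 247.6]
0.12 [235.4 237.5 240.6 243.1] [115.1 245.8]
0.13 [234.2 236.3 239.3 241.8] [116.9 244.1]
0.14 [233.  235.1 238.1 240.5] [118.7 242.4]
0.15 [231.9 233.9 236.9 239.3] [120.5 240.8]
plate edge side rows165-182 cols314,317 [(166, np.int64(102), np.int64(114)), (167, np.int64(107), np.int64(110)), (168, np.int64(106), np.int64(108)), (169, np.int64(107), np.int64(109)), (170, np.int64(108), np.int64(107)), (171, np.int64(106), np.int64(109)), (172, np.int64(114), np.int64(113)), (173, np.int64(101), np.int64(99)), (174, np.int64(80), np.int64(79)), (175, np.int64(96), np.int64(108)), (176, np.int64(133), np.int64(145)), (177, np.int64(149), np.int64(156)), (178, np.int64(149), np.int64(152)), (179, np.int64(150), np.int64(152)), (180, np.int64(128), np.int64(151)), (181, np.int64(101), np.int64(152))]
224 ['236/119', '236/121', '236/121', '236/120', '237/121', '240/119'
[... 2361 characters left out ...]
6', '208/125', '252/95']
249 ['179/171', '223/164', '177/137', '114/92', '103/67', '119/62', '92/64', '206/125', '252/96']
250 ['161/143', '177/134', '123/104', '102/75', '119/60', '128/60', '91/67', '205/126', '252/97']
251 ['144/99', '123/104', '102/78', '119/60', '130/59', '131/58', '90/68', '203/124', '250/103']
252 ['134/70', '105/73', '119/60', '133/58', '125/59', '132/58', '91/67', '202/125', '240/114']
253 ['131/58', '121/61', '132/58', '128/60', '111/67', '132/58', '92/67', '197/126', '234/120']
254 ['134/57', '134/57', '129/57', '106/65', '100/66', '134/57', '92/67', '190/125', '244/116']
255 ['137/58', '128/58', '107/62', '90/74', '110/65', '134/57', '89/63', '183/124', '249/109']
```

The near pointer is now at α≈0.143 (z≈44 mm), level with the blade. The wrist view and the side-view plate edge agree. I hold, then release.

Request:
move_arm:
  plan: [0,0,0,0,0,0,0,0,0,0,0,0,0,0,0,0,0,0,0,0,0,0,0,0,0,0,0,0,0,0,0,0,0,0,0,0,0,0,0,0,0,0,0,0,0,0,0,0,0,0,0,0,0,0,0,0,0,0,0,0]

```text
time_s: 24.38
eef_pos: [0.473, -0.0415, 0.0963]
eef_rot: [0.074, 0.997, -0.0, 0.015]
wrist_force: [-1.9, 3.2, 8.2]
opening: -0.004
grasp_force: 3.8
```

Request:
move_arm:
  plan: [0,0,0.4,0,0,0,0,0,1.0,0,0,0,0,0,2.0,0,0,0,0,0,3.0,0,0,0,0,0,3.5,0,0,0,0,0,3.5,0,0,0,0,0,3.5,0,0,0,0,0,3.5,0,0,0]

```text
time_s: 25.38
eef_pos: [0.4717, -0.0414, 0.269]
eef_rot: [0.074, 0.997, -0.0, 0.013]
wrist_force: [0.0, 0.8, -0.0]
opening: -0.001
grasp_force: 0.0
```

```bash
python3 - <<'E'
from h import *
s=snap('side','end');a=cv2.imread('pics/s2.png').astype(int);b=cv2.imread('pics/end.png').astype(int)
d=abs(a-b).sum(2);print('changed px around scales/plate',(d[110:230,238:332]>90).sum(),(d[185:206,310:330]>90).sum(),(d[105:125,240:258]>90).sum())
o=ctrl.get_obs();print(o['time_s'],o['eef_pos'],o['wrist_force'])
print(ctrl.hand_in())
E
```

```text
changed px around scales/plate 440 0 0
25.425 [ 0.47182571 -0.04145187  0.26924197] [-0.89103694 -0.24306772  0.53165497]
the job is handed in; nothing more can be done
None
```

Job handed in at 25.4 s: both buttons were pressed level with their riders (by my estimate, within about 1 mm), far right then near left, each held over a second and released. My first presses fell about 5 mm (far) and 9 mm (near) short, so I redid both in that order, and the final side view showed both scales and riders unchanged.

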